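# Unscrew a desk fan's blade cap of unknown thread hand

### The arm

A 6-joint arm with a two-finger parallel gripper is mounted at the origin on the work surface; the furniture and walls round the work are solid. World frame = base frame: x ahead of the robot, y to its left, z up, the work surface at z = 0. Lengths are in m, angles in rad, forces in N, time in s.
With the tool pointing down it reaches from about 0.35 to 0.775 m from the base axis. Payload 7.3 kg.
Tool frame: the origin (TCP) lies at the very end of the fingers, on their centre line; the grasp point (between the pads) lies 19 mm behind it (robot.tcp_to_grasp is the z of the grasp point in the tool frame, in m); z points along the fingers, y is the line along which they close (so a half turn about z gives the same grasp; the last joint's range is limited). The gripper opens to 92 mm and grips with 3 to 60 N. Pads are 19 mm wide; open, the fingers measure 130 mm over their backs; the gripper's body (75 mm by 190 mm) begins 47 mm behind the grasp point.
Start: joints at [-1.294, 0.342, 1.524, -0, 1.275, -0.146], TCP at [0.215, -0.479, 0.199] pointing down, gripper open.
Joint ranges: [-2.53, 2.53], [-0.77, 2.02], [0.04, 2.7], [-1, 4.14], [0.28, 2.66], [-3.11, 3.11]. Speed limits (rad/s): [2.57, 2.57, 3.14, 3.14, 3.14, 3.14].

### API

Orientations are given as [roll, pitch, yaw] about the fixed x, y, z axes, in that order (R = Rz(yaw) Ry(pitch) Rx(roll)).
In Python, from cell import monitor, read_camera, get_calibration, job, robot gives the robot as it stands. The module is installed in compiled form; this text tells all that it offers.
- The arm moves only by the tool send_rows, never from a script. Its argument "targets" is a list of rows, each an object with "translation": the shift along the tool's x, y, z in cm, a list of three; "spin": the turn about the tool's z in degrees; "jaw": the opening, from 0 (shut) to 1 (fully open). A call has exactly 5 rows; each row is the pose to reach, as a shift and turn from the pose commanded when the call began, along the tool's axes at that moment; what a row does not reach only later rows make up. A row lasts 1/10 s, in which the tool goes at most 50 mm and 8.59 degrees, less where a joint would pass 70% of its speed; a pose out of reach is approached as far as the arm can. A call with a gripper value outside its range is refused whole. The fingers move at their own pace and stop on an object; "force" is the grip in N (left out, the last holds). Time passes only in rows, so rows that repeat a pose let the fingers close, or fill a call up. It gives the time, the measured TCP pose, the force, the opening and the grip force at its end, in the units of the state.
- monitor.observe(): the state, without advancing time (a new reading comes with each control period).
- read_camera(name): name is "side" or "top"; returns (picture, depth): 400x640x3 uint8, red, green, blue; 400x640 float32, m along the optical axis (not along the pixel's ray), 0 where there is no reading.
- get_calibration(name): a dict with "intrinsics" (3x3 intrinsics, pixels), "origin" and "orientation" of the camera in the world. Camera axes: x right, y up, looking along -z (the intrinsics and any distortion apply to the point x, -y, -z); pixel columns grow to the right and rows downward; lengths in m; the calibration is good to about 2 mm. A picture is of the moment at which its call begins. get_calibration takes no time and is no camera call.
- job.hand_in(): hands the job in; it is judged then, once.
The state is a dict: "time": time; "qpos": joint angles; "qvel": joint speeds; "joint_efforts": joint torques, N m; "tool_pos": TCP position; "tool_rot": TCP orientation; "contact_force": force on the tool from outside, world axes, zero at the start; "torque": the same for the moment, N m; "opening": finger opening in m; "grip_force": force on a finger pad.
Only numpy, scipy, OpenCV 4.12 (cv2) and the standard library are available. Lean on these libraries where they do the work, as an engineer would, in place of code of your own. Each camera call takes 0.05 s, during which the arm holds its last target. There are 200 camera calls.

### The job

The desk fan lies on its back with its front guard off for cleaning, and a pencil jams its rotor; now undo the black cap that holds the blades on. Nobody knows whether its thread is left- or right-handed, so gently try it both ways, unscrew it the way it gives until it comes free, and lift it straight up off the shaft. Finish while still holding the cap upright about 10 cm above the hub; do not squeeze the thin cap hard, lean on the fan or knock over or shift anything else on the desk.

Things in the scene. Friction and masses are not known exactly. Their poses are not given: they have to be found in the camera images.
- cap: Black ribbed round cap (fan spinner), 44 mm across, 28 mm high, hollow, 35 g; origin: centre of its open underside, z up along the shaft, x along the white mark on its top. Hold it by its sides with 20 to 50 N. It starts screwed tight on the fan's shaft, its underside 51 mm above the desk. Its thread may be of either hand.
- fan: Motor hub and shaft of the fixed fan; origin on the desk under the shaft, z up. White hub 53 mm across, top face 50 mm above the desk. The shaft stands up 17 mm inside the cap, with a 2-start thread: the wrong way the cap stops dead within 5 degrees; the other way it rises evenly, 4 mm in 120 degrees, is free from about 122 degrees on and meets a stop at about 136.
- fan_frame: The fan's white drum round the hub, 163 mm across, 52 mm high, open at the top, same origin as the hub, turned any way about it; pale blades inside, up to 46 mm high, held still by a green pencil that leans out over the drum's rim (up to 90 mm high, 115 mm from the axis). Fixed. A 360 mm high monitor stands to its right (y about -0.07).
- mug: Cream mug, 78 mm, 101 mm high, bystander
- pen_click: Black pen on the notebook, bystander
- clear_dish: Small clear dish, 59 mm, bystander
- usb_stick: Dark blue USB stick, 53 mm, bystander
- lip_balm: Lip balm standing upright, 16 mm, 64 mm high, bystander
- eraser: Blue and white eraser, 43 mm, bystander
Mind the look-alikes: they are no part of the job. Of the things like the cap, leave any that is purple; of the rest the smaller one is meant.

How it is judged:
By the outcome, as a careful person would: the job done as asked, in the order asked, and still so for the second after the job is handed in, while the arm keeps its last pose, push and grip.
It also fails if it takes over 58 s, if anything falls off the work surface, if the arm or the gripper's body presses on something with over 40 N, if the wrist force passes 120 N, or if a joint passes its speed limit or range.

## Working session

There is one attempt and no reset: what is moved stays moved. The work goes in short steps, Python scripts to look and compute and a tool call to move; the robot and the scene stay as the last step left them, time stands still between calls to the robot, and variables do not carry over. Pictures are saved under pics/ and viewed, at most 10 in all, crops included, and the job is handed in when it is done.

Besides the shell and the picture viewer there is one more tool, called after "Call:" as name(argument=value, ...), one argument or row to a line, values as JSON. send_rows: Moves the arm, as the interface text tells. Its arguments: {"type":"object","properties":{"targets":{"type":"array"},"force":{"type":"number"}},"required":["targets"]}

```bash
mkdir -p pics; python3 - <<'E'
from cell import monitor, read_camera, get_calibration, robot
import cv2,numpy as np
for n in("top","side"):
    p,d=read_camera(n); np.savez(f"pics/{n}0.npz",p=p,d=d); cv2.imwrite(f"pics/{n}0.png",p[:,:,::-1])
    c=get_calibration(n); print(n,c)
s=monitor.observe(); print(s, robot.tcp_to_grasp)
E
```

```text
top {'intrinsics': array([[467.36226477,   0.        , 320.88546808],
       [  0.        , 467.36226477, 202.49934572],
       [  0.        ,   0.        ,   1.        ]]), 'origin': array([0.39534868, 0.03290031, 1.431478  ]), 'orientation': array([ 0.06339377, -0.01970207, -1.56058502])}
side {'intrinsics': array([[497.05224238,   0.        , 322.61321325],
       [  0.        , 497.05224238, 205.4605171 ],
       [  0.        ,   0.        ,   1.        ]]), 'origin': array([-0.0186408 ,  0.81173218,  0.90691191]), 'orientation': array([ 0.83723303,  0.00556679, -2.56025739])}
{'time': 0.1, 'qpos': array([-1.29400689e+00,  3.42622582e-01,  1.52487823e+00,  2.78839766e-07,
        1.27542596e+00, -1.45987543e-01]), 'qvel': array([ 0.0024912 , -0.0016376 , -0.00096235, -0.00179773,  0.00020961,
       -0.0011796 ]), 'joint_efforts': array([ 1.65676120e-03, -4.32006490e+01, -2.44692779e+01,  7.19185523e-02,
        5.25902468e-02, -6.14501892e-05]), 'tool_pos': array([ 0.21532365, -0.47838575,  0.19804541]), 'tool_rot': array([-3.14027276e+00, -1.94337732e-04,  4.22776773e-01]), 'contact_force': array([-0.33475681,  0.34331327, -0.55440219]), 'torque': array([ 0.03567957, -0.00910615, -0.05278149]), 'grip_force': 0.0, 'opening': 0.09167231579174444} -0.0188
```

View pics/top0.png

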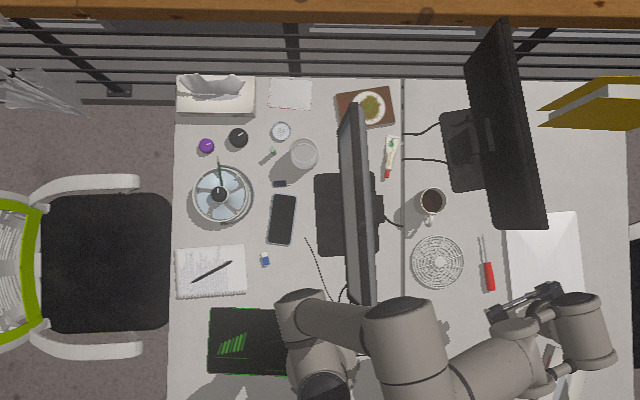

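View pics/side0.png

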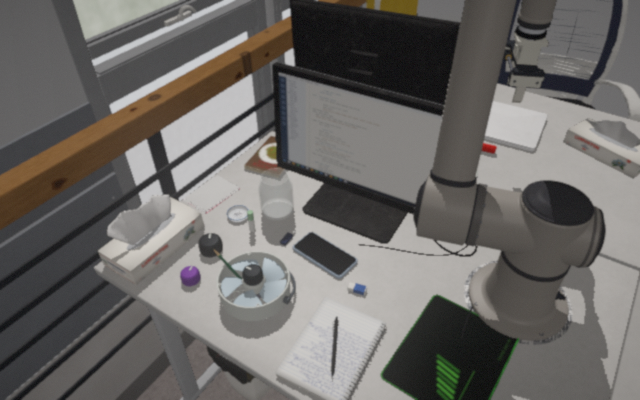

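The candidates for the cap, in the top view, are:
- purple knob at (206,146), ruled out by its colour
- larger black knob at (238,137)
- small black cap on the fan hub at (219,193), which fits: it is not purple, it is the smaller black one, and it sits on the fan's shaft

The monitor stands between the arm and the fan. Next I'll confirm with an enlarged crop and measure.

```bash
cat > h.py <<'E'
import numpy as np,cv2
from scipy.spatial.transform import Rotation as Ro
from cell import get_calibration
def cam(n):
    c=get_calibration(n); return c["intrinsics"],c["origin"],Ro.from_euler("xyz",c["orientation"]).as_matrix()
def ray(n,u,v):
    K,o,R=cam(n); d=np.stack([(np.asarray(u)-K[0,2])/K[0,0],-(np.asarray(v)-K[1,2])/K[1,1],-np.ones(np.shape(u))],-1)
    return o,d@R.T
def plane(n,u,v,z):
    o,d=ray(n,u,v); return o+d*((z-o[2])/d[...,2])[...,None]
def cloud(n,dep):
    v,u=np.mgrid[:400,:640]; o,d=ray(n,u,v); return o+d*dep[...,None]
def tri(n1,p1,n2,p2):
    o1,d1=ray(n1,*p1);o2,d2=ray(n2,*p2)
    s=np.linalg.lstsq(np.c_[d1,-d2],o2-o1,rcond=None)[0]
    a,b=o1+s[0]*d1,o2+s[1]*d2; return (a+b)/2,np.linalg.norm(a-b)
E
python3 - <<'E'
from h import *
im={}
C={}
for n,box in(("top",(150,100,320,240)),("side",(170,200,320,330))):
    f=np.load(f"pics/{n}0.npz");p,d=f["p"],f["d"];im[n]=p;P=C[n]=cloud(n,d)
    dark=(p.max(2)<75)&(d>0)
    x0,y0,x1,y1=box
    m=np.zeros_like(dark);m[y0:y1,x0:x1]=dark[y0:y1,x0:x1]
    k,l,st,ce=cv2.connectedComponentsWithStats(m.astype(np.uint8))
    for i in range(1,k):
        if st[i,4]>40: q=P[l==i];print(n,st[i],ce[i].round(1),np.median(q,0).round(3),q.min(0).round(3),q.max(0).round(3),plane(n,*ce[i],.079).round(4))
    c=cv2.resize(p[y0:y1,x0:x1],None,fx=3,fy=3,interpolation=cv2.INTER_CUBIC); im[n+"c"]=c
a,b=im["topc"],im["sidec"];h=max(len(a),len(b))
a,b=[np.pad(q,((0,h-len(q)),(0,0),(0,0))) for q in(a,b)]
o=np.hstack([a,b]);s=800/o.shape[1];cv2.imwrite("pics/crop1.png",cv2.resize(o,None,fx=s,fy=s)[:,:,::-1])
# monitor extent and tall stuff
for n in C:
    P=C[n]; d=np.load(f"pics/{n}0.npz")["d"]
    m=(d>0)&(P[...,2]>.3)&(P[...,0]>.2)&(P[...,0]<.85)&(abs(P[...,1]+.07)<.08)
    if m.any(): q=P[m];print("mon",n,q.min(0),q.max(0),np.percentile(q,[2,98],0))
# drum rim: white points at 45..60mm near fan
P=C["top"];m=(np.hypot(P[...,0]-plane("top",219,193,.08)[0],P[...,1]-plane("top",219,193,.08)[1])<.11)&(abs(P[...,2]-.052)<.006)
q=P[m][:,:2];print("rim",cv2.minEnclosingCircle(q.astype(np.float32)),len(q))
E
```

```text
top [150 100  25   6 143] [162.  102.4] [ 0.98   0.722 -0.681] [ 0.976  0.656 -0.741] [ 0.983  0.792 -0.631] [0.7689 0.4741 0.079 ]
top [229 128  19  20 218] [237.8 137.7] [0.677 0.261 0.032] [0.653 0.233 0.002] [0.708 0.286 0.042] [0.668  0.2513 0.079 ]
top [314 174   6  66 298] [317.1 202.6] [0.49  0.017 0.011] [0.375 0.01  0.   ] [0.573 0.028 0.019] [0.4811 0.0181 0.079 ]
top [274 181  12   5  42] [280.3 182.7] [0.546 0.128 0.007] [ 0.538  0.116 -0.   ] [0.551 0.15  0.014] [0.5377 0.1256 0.079 ]
top [211 187  16  15 133] [218.4 194.3] [0.503 0.305 0.076] [0.483 0.285 0.054] [0.524 0.326 0.084] [0.5018 0.3038 0.079 ]
top [150 193  22  47 925] [159.7 217.7] [ 0.441  0.583 -0.268] [ 0.365  0.462 -0.303] [ 0.533  0.623 -0.002] [0.4325 0.4701 0.079 ]
top [268 194  28  46 980] [281.6 217.2] [0.44  0.124 0.009] [ 0.373  0.085 -0.004] [0.51  0.165 0.017] [0.4375 0.1201 0.079 ]
side [303 200  17  19 229] [312.6 208. ] [0.548 0.01  0.013] [ 0.513 -0.025  0.007] [0.572 0.032 0.017] [0.5051 0.068  0.079 ]
side [281 233  11  12  63] [286.4 237.9] [0.542 0.131 0.009] [0.533 0.115 0.005] [0.553 0.154 0.013] [0.4984 0.1864 0.079 ]
side [295 233  25  30 431] [310.3 246.2] [0.476 0.128 0.01 ] [0.428 0.083 0.002] [0.508 0.157 0.016] [0.437 0.178 0.079]
side [199 235  23  22 316] [209.2 246.5] [0.668 0.275 0.031] [0.612 0.242 0.002] [0.705 0.31  0.086] [0.63   0.3046 0.079 ]
side [243 267  20  18 216] [252.3 277.4] [0.492 0.319 0.073] [0.481 0.29  0.054] [0.519 0.328 0.083] [0.4896 0.3214 0.079 ]
mon top [ 0.20000124 -0.14999619  0.30001969] [0.70088329 0.00999405 0.75875924] [[ 0.20310526 -0.14455727  0.31313534]
 [ 0.67068134 -0.00156521  0.75615   ]]
mon side [ 0.20001112 -0.10736586  0.30001202] [0.70388221 0.0099935  0.60917395] [[ 0.20248466 -0.08899253  0.30217897]
 [ 0.68535407  0.00638676  0.59959672]]
rim ((0.5056706666946411, 0.3077336549758911), 0.08209102600812912) 368
```

View pics/crop1.png

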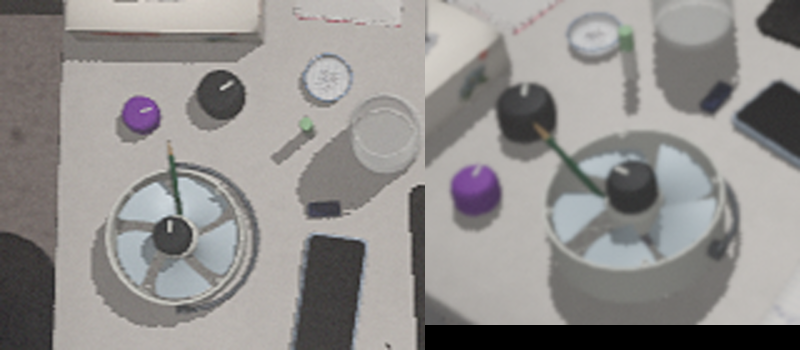

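The crop confirms it: the smaller black cap sits on the fan hub with its white mark toward +x, beside the purple knob and the larger black knob on the desk. Next I'll measure the pencil, the second monitor and a refined centre.

```bash
python3 - <<'E'
from h import *
from scipy.optimize import least_squares
for n in("top","side"):
    f=np.load(f"pics/{n}0.npz");p,d=f["p"].astype(int),f["d"];P=cloud(n,d)
    near=(np.hypot(P[...,0]-.505,P[...,1]-.307)<.14)&(d>0)
    # rim circle
    m=near&(P[...,2]>.046)&(P[...,2]<.06)&(np.hypot(P[...,0]-.505,P[...,1]-.307)>.07)&(np.hypot(P[...,0]-.505,P[...,1]-.307)<.095)
    q=P[m];r=least_squares(lambda c:np.hypot(q[:,0]-c[0],q[:,1]-c[1])-c[2],[.505,.307,.08],loss="soft_l1",f_scale=.002)
    print(n,"rim",r.x.round(4),m.sum())
    m=near&(np.hypot(P[...,0]-.505,P[...,1]-.307)<.03)&(P[...,2]>.075)
    q=P[m];print("captop bbox mid",(q.min(0)+q.max(0))/2,q.mean(0),np.ptp(q,axis=0),m.sum())
    g=near&(p[...,1]-p[...,0]>12)&(p[...,1]-p[...,2]>5)
    v,u=np.nonzero(g)
    if len(u):
        q=P[g];r=np.hypot(q[:,0]-.505,q[:,1]-.307);i=np.argsort(r)
        for j in i[::max(1,len(i)//12)]:print("pencil",u[j],v[j],q[j].round(3),r[j].round(3),np.degrees(np.arctan2(q[j,1]-.307,q[j,0]-.505)).round(0))
    m=(d>0)&(P[...,2]>.08)&(P[...,0]>.1)&(P[...,0]<.9)&(P[...,1]>-.75)&(P[...,1]<-.17)
    for y in np.arange(-.7,-.17,.1):
        k=m&(abs(P[...,1]-y)<.05); 
        if k.any():print("obst y",y.round(2),P[k].min(0).round(2),P[k].max(0).round(2))
    k=(d>0)&(abs(P[...,1]+.07)<.03)&(P[...,2]>.1)&(P[...,2]<.4)&(P[...,0]>.1)
    print("mon1",np.percentile(P[k],[1,99],0).round(3))
    k=near=(d>0)&(P[...,1]>.1)&(P[...,1]<.5)&(P[...,0]>.2)&(P[...,0]<.75)&(P[...,2]>.1); print("tall near fan",k.sum(),P[k].min(0) if k.any() else 0,P[k].max(0) if k.any() else 0)
E
```

```text
top rim [0.5043 0.3074 0.078 ] 312
captop bbox mid [0.50425164 0.30700255 0.07972771] [0.50453905 0.30716849 0.07802218] [0.03818385 0.03796443 0.00934607] 117
pencil 222 185 [0.535 0.305 0.022] 0.03 -4.0
pencil 221 179 [0.551 0.306 0.035] 0.046 -1.0
pencil 220 178 [0.555 0.31  0.03 ] 0.05 3.0
pencil 221 177 [0.557 0.305 0.041] 0.052 -2.0
pencil 220 175 [0.563 0.308 0.039] 0.058 1.0
pencil 220 173 [0.568 0.307 0.048] 0.063 -0.0
pencil 219 172 [0.571 0.31  0.045] 0.066 3.0
pencil 219 171 [0.573 0.309 0.053] 0.068 1.0
pencil 219 170 [0.576 0.308 0.055] 0.071 1.0
pencil 219 169 [0.579 0.308 0.056] 0.074 1.0
pencil 218 168 [0.581 0.311 0.058] 0.076 3.0
pencil 218 167 [0.583 0.31  0.063] 0.079 2.0
pencil 218 166 [0.586 0.31  0.065] 0.081 2.0
pencil 219 165 [0.59  0.307 0.062] 0.085 0.0
pencil 218 164 [0.591 0.309 0.071] 0.086 1.0
pencil 218 163 [0.595 0.31  0.066] 0.09 2.0
pencil 219 163 [ 0.605  0.32  -0.   ] 0.1 7.0
obst y -0.7 [ 0.73 -0.75  0.08] [ 0.79 -0.66  0.32]
obst y -0.6 [ 0.25 -0.56  0.33] [ 0.28 -0.55  0.34]
obst y -0.5 [ 0.15 -0.55  0.08] [ 0.76 -0.45  0.59]
obst y -0.4 [ 0.1
[... 721 characters left out ...]
1 268 [0.568 0.307 0.047] 0.063 0.0
pencil 229 267 [0.572 0.309 0.049] 0.067 1.0
pencil 228 266 [0.574 0.309 0.051] 0.069 2.0
pencil 227 264 [0.577 0.308 0.055] 0.072 1.0
pencil 230 265 [0.58  0.297 0.039] 0.076 -7.0
pencil 224 260 [0.585 0.308 0.063] 0.08 0.0
pencil 222 258 [0.589 0.309 0.069] 0.084 1.0
pencil 221 256 [0.595 0.306 0.07 ] 0.09 -1.0
obst y -0.7 [ 0.72 -0.75  0.26] [ 0.79 -0.66  0.32]
obst y -0.6 [ 0.26 -0.56  0.33] [ 0.28 -0.55  0.34]
obst y -0.5 [ 0.16 -0.55  0.11] [ 0.75 -0.45  0.49]
obst y -0.4 [ 0.14 -0.45  0.14] [ 0.9  -0.38  0.49]
mon1 [[ 0.278 -0.095  0.104]
 [ 1.371 -0.043  0.359]]
tall near fan 460 [0.20004123 0.10000948 0.10006022] [0.61659693 0.13029333 0.27923399]
```

Call:
send_rows(
  targets=[
    {"translation": [0, 0, -5], "spin": 0, "jaw": 1},
    {"translation": [0, 0, -10], "spin": 0, "jaw": 1},
    {"translation": [0, 0, -15], "spin": 0, "jaw": 1},
    {"translation": [0, 0, -20], "spin": 0, "jaw": 1},
    {"translation": [0, 0, -25], "spin": 0, "jaw": 1},
  ],
)

```text
time: 0.6
tool_pos: [0.2153, -0.4781, 0.4506]
tool_rot: [-3.141, -0.0, 0.423]
contact_force: [0.3, -1.2, -0.3]
opening: 0.0923
grip_force: 0.0
```

Call:
send_rows(
  targets=[
    {"translation": [3, -2.6, 0], "spin": 0, "jaw": 1},
    {"translation": [6, -5.2, 0], "spin": 0, "jaw": 1},
    {"translation": [9, -7.8, 0], "spin": 0, "jaw": 1},
    {"translation": [12, -10.4, 0], "spin": 0, "jaw": 1},
    {"translation": [15, -13, 0], "spin": 0, "jaw": 1},
  ],
)

```text
time: 1.1
tool_pos: [0.2992, -0.2971, 0.4483]
tool_rot: [-3.141, -0.0, 0.422]
contact_force: [0.7, 0.3, -0.7]
opening: 0.0913
grip_force: 0.0
```

Call:
send_rows(
  targets=[
    {"translation": [3, -2.6, 0], "spin": 0, "jaw": 1},
    {"translation": [6, -5.2, 0], "spin": 0, "jaw": 1},
    {"translation": [9, -7.8, 0], "spin": 0, "jaw": 1},
    {"translation": [12, -10.4, 0], "spin": 0, "jaw": 1},
    {"translation": [15, -13, 0], "spin": 0, "jaw": 1},
  ],
)

```text
time: 1.6
tool_pos: [0.3826, -0.1169, 0.4484]
tool_rot: [-3.141, 0.0, 0.423]
contact_force: [0.5, -0.8, 0.3]
opening: 0.0916
grip_force: 0.0
```

Call:
send_rows(
  targets=[
    {"translation": [2.8, -3.4, 0], "spin": 0, "jaw": 1},
    {"translation": [5.6, -6.8, 0], "spin": 0, "jaw": 1},
    {"translation": [8.4, -10.2, 0], "spin": 0, "jaw": 1},
    {"translation": [11.2, -13.5, 0], "spin": 0, "jaw": 1},
    {"translation": [14.2, -16.8, 0], "spin": 0, "jaw": 1},
  ],
)

```text
time: 2.1
tool_pos: [0.4428, 0.0947, 0.4485]
tool_rot: [3.141, 0.0, 0.423]
contact_force: [1.2, -0.8, 0.1]
opening: 0.0919
grip_force: 0.0
```

Call:
send_rows(
  targets=[
    {"translation": [2.8, -3.4, 0], "spin": 0, "jaw": 1},
    {"translation": [5.6, -6.8, 0], "spin": 0, "jaw": 1},
    {"translation": [8.4, -10.2, 0], "spin": 0, "jaw": 1},
    {"translation": [11.2, -13.5, 0], "spin": 0, "jaw": 1},
    {"translation": [14.2, -16.8, 0], "spin": 0, "jaw": 1},
  ],
)

```text
time: 2.6
tool_pos: [0.5033, 0.3062, 0.4484]
tool_rot: [3.141, 0.0, 0.423]
contact_force: [1.5, -0.7, 0.6]
opening: 0.0918
grip_force: 0.0
```

Call:
send_rows(
  targets=[
    {"translation": [0, 0, 3], "spin": -8, "jaw": 1},
    {"translation": [0, 0, 6], "spin": -16, "jaw": 1},
    {"translation": [0, 0, 9], "spin": -24, "jaw": 1},
    {"translation": [0, 0, 12], "spin": -32, "jaw": 1},
    {"translation": [0, 0, 15], "spin": -40, "jaw": 1},
  ],
)

```text
time: 3.1
tool_pos: [0.5031, 0.3043, 0.2968]
tool_rot: [-3.141, 0.001, 1.127]
contact_force: [-0.0, 0.9, -1.0]
opening: 0.0917
grip_force: 0.0
```

Call:
send_rows(
  targets=[
    {"translation": [0, 0, 3], "spin": -8, "jaw": 0.8},
    {"translation": [0, 0, 6], "spin": -16, "jaw": 0.8},
    {"translation": [0, 0, 9], "spin": -24, "jaw": 0.8},
    {"translation": [0, 0, 12], "spin": -32, "jaw": 0.8},
    {"translation": [0, 0, 15], "spin": -40, "jaw": 0.8},
  ],
)

```text
time: 3.6
tool_pos: [0.5031, 0.3042, 0.147]
tool_rot: [-3.141, 0.0, 1.825]
contact_force: [0.6, 0.7, 0.7]
opening: 0.0738
grip_force: 0.0
```

Call:
send_rows(
  targets=[
    {"translation": [0, 0, 0], "spin": -8, "jaw": 0.8},
    {"translation": [0, 0, 0], "spin": -16, "jaw": 0.8},
    {"translation": [0, 0, 0], "spin": -17, "jaw": 0.8},
    {"translation": [0, 0, 0], "spin": -17, "jaw": 0.8},
    {"translation": [0, 0, 0], "spin": -17, "jaw": 0.8},
  ],
)

```text
time: 4.1
tool_pos: [0.5035, 0.3044, 0.1486]
tool_rot: [3.142, 0.0, 2.113]
contact_force: [0.4, 0.7, -0.0]
opening: 0.0734
grip_force: 0.0
```

```bash
python3 - <<'E'
from h import *
from cell import monitor,read_camera
s=monitor.observe();print(s["qpos"].round(3),s["tool_pos"].round(4),s["tool_rot"].round(4),s["opening"],s["contact_force"],s["torque"])
im=[]
for n,(x,y) in(("top",(220,190)),("side",(255,260))):
    p,d=read_camera(n);np.savez(f"pics/{n}1.npz",p=p,d=d);im.append(cv2.resize(p[y-75:y+75,x-65:x+65],None,fx=3,fy=3))
cv2.imwrite("pics/c2.png",np.hstack(im)[:,:,::-1])
E
```

```text
[ 0.414  0.499  1.419 -0.     1.224 -0.129] [0.5035 0.3044 0.1486] [3.1415e+00 1.0000e-04 2.1131e+00] 0.07338713595979514 [ 0.41865571  0.69297427 -0.02464263] [ 0.04447762 -0.10178823 -0.00833734]
```

View pics/c2.png

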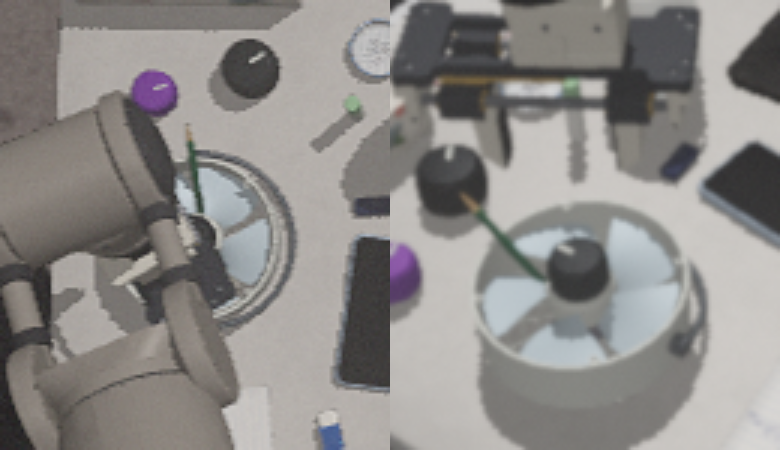

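The gripper hangs clear over the fan, with the cap between the jaws at about (578,270) in the side crop and the pencil well clear. I'll shift slightly and go down.

Call:
send_rows(
  targets=[
    {"translation": [0.2, 0.2, 2.5], "spin": 0, "jaw": 0.8},
    {"translation": [0.2, 0.2, 5], "spin": 0, "jaw": 0.8},
    {"translation": [0.2, 0.2, 7.2], "spin": 0, "jaw": 0.8},
    {"translation": [0.2, 0.2, 8.5], "spin": 0, "jaw": 0.8},
    {"translation": [0.2, 0.2, 9.2], "spin": 0, "jaw": 0.8},
  ],
)

```text
time: 4.7
tool_pos: [0.5038, 0.3069, 0.0556]
tool_rot: [-3.14, -0.0, 2.115]
contact_force: [-0.8, 0.2, 0.1]
opening: 0.0735
grip_force: 0.0
```

Call:
send_rows(
  targets=[
    {"translation": [0, 0, 0], "spin": 0, "jaw": 0.7},
    {"translation": [0, 0, 0], "spin": 0, "jaw": 0.6},
    {"translation": [0, 0, 0], "spin": 0, "jaw": 0.55},
    {"translation": [0, 0, 0], "spin": 0, "jaw": 0.52},
    {"translation": [0, 0, 0], "spin": 0, "jaw": 0.5},
  ],
  force=10,
)

```text
time: 5.2
tool_pos: [0.5044, 0.3072, 0.0571]
tool_rot: [3.141, 0.0, 2.116]
contact_force: [0.5, -0.2, 0.6]
opening: 0.0466
grip_force: 0.0
```

Close gently and watch the side force.

Call:
send_rows(
  targets=[
    {"translation": [0, 0, 0], "spin": 0, "jaw": 0.46},
    {"translation": [0, 0, 0], "spin": 0, "jaw": 0.4},
    {"translation": [0, 0, 0], "spin": 0, "jaw": 0.4},
    {"translation": [0, 0, 0], "spin": 0, "jaw": 0.4},
    {"translation": [0, 0, 0], "spin": 0, "jaw": 0.4},
  ],
  force=10,
)

```text
time: 5.7
tool_pos: [0.5041, 0.3071, 0.0565]
tool_rot: [-3.141, 0.0, 2.116]
contact_force: [0.3, -0.2, -0.4]
opening: 0.0367
grip_force: 0.0
```

```bash
python3 - <<'E'
from h import *
from cell import monitor,read_camera
s=monitor.observe();print(s["tool_pos"].round(4),s["opening"],s["contact_force"],s["torque"],s["grip_force"])
im=[]
for n,(x,y) in(("top",(220,190)),("side",(255,270))):
    p,d=read_camera(n);np.savez(f"pics/{n}2.npz",p=p,d=d);im.append(cv2.resize(p[y-50:y+50,x-40:x+40],None,fx=5,fy=5))
cv2.imwrite("pics/c3.png",np.hstack(im)[:,:,::-1])
E
```

```text
[0.5041 0.3071 0.0565] 0.03670077222590264 [ 0.27083959 -0.16532529 -0.40033379] [ 0.04294443 -0.09962267 -0.01050587] 0.0
```

View pics/c3.png

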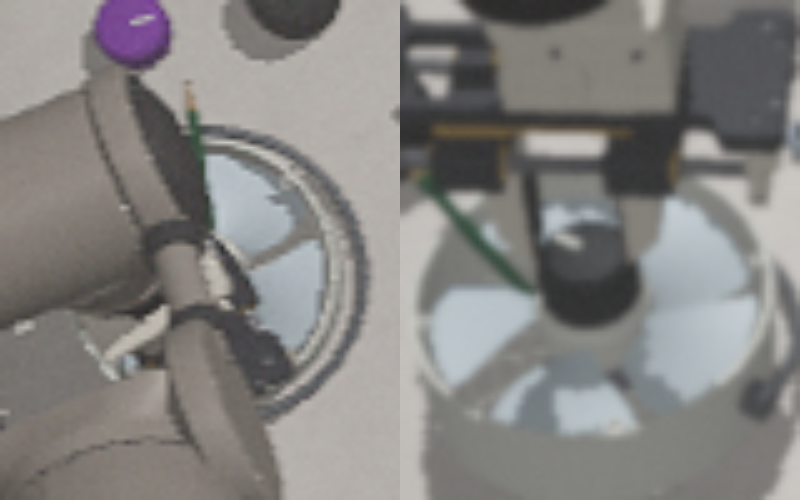

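```bash
python3 - <<'E'
from h import *
f=np.load("pics/side2.npz");p,d=f["p"],f["d"];P=cloud("side",d)
g=np.load("pics/side1.npz");P1=cloud("side",g["d"])
for v in range(258,292,3):
    print(v," ".join("%d:%s|%d"%(u,np.round((P[v,u]-[.504,.307,0])*1000).astype(int),p[v,u].mean()) for u in range(238,272,4)))
print("before")
for v in range(258,292,6):
    print(v," ".join("%d:%s"%(u,np.round((P1[v,u]-[.504,.307,0])*1000).astype(int)) for u in range(238,272,4)))
E
```

```text
258 238:[ 14  19 128]|120 242:[ 19   3 110]|76 246:[ 62 -48  36]|130 250:[ 54 -54  36]|130 254:[ 50 -62  30]|127 258:[-42  17 160]|62 262:[-49  13 161]|67 266:[-55   8 160]|61 270:[ 10 -74  44]|120
261 238:[ 13  21 121]|124 242:[ 16   7 106]|68 246:[ 52 -38  41]|173 250:[ 50 -48  33]|129 254:[ 43 -54  32]|131 258:[-22  -2 121]|102 262:[-28  -8 119]|128 266:[-38  -9 124]|125 270:[  6 -68  41]|202
264 238:[ 15  21 111]|128 242:[15 10 99]|58 246:[ 47 -32  40]|193 250:[ 15 -14  77]|134 254:[  7 -17  79]|118 258:[ 30 -53  30]|115 262:[-29  -6 112]|129 266:[-36 -10 113]|134 270:[  0 -61  41]|200
267 238:[ 14  24 104]|129 242:[13 13 94]|76 246:[15  0 80]|163 250:[ 9 -6 78]|124 254:[ 0 -9 81]|81 258:[ -4 -17  76]|75 262:[-28  -5 102]|127 266:[-34 -11 101]|147 270:[ -5 -55  40]|193
270 238:[17 23 91]|127 242:[13 15 86]|67 246:[11  5 77]|72 250:[ 2  2 81]|93 254:[-4 -4 78]|82 258:[-12  -8  80]|79 262:[-27  -5  93]|129 266:[ -5 -41  43]|183 270:[ -9 -49  38]|185
273 238:[ 67 -21   6]|113 242:[13 16 77]|84 246:[ 6 11 77]|69 250:[-5 10 82]|77 254:[-10   3  79]|81 258:[-17  -2  78]|65 262:[-19 -12
[... 1450 characters left out ...]
7  79] 258:[ 30 -53  30] 262:[ 32 -68  14] 266:[  7 -55  43] 270:[  0 -61  41]
270 238:[ 74 -28   5] 242:[ 40 -10  44] 246:[10  6 79] 250:[ 2  2 80] 254:[-3 -5 77] 258:[-11  -9  78] 262:[  4 -37  42] 266:[ -4 -41  42] 270:[-11 -48  40]
276 238:[44  2 33] 242:[16 15 64] 246:[ 0 18 78] 250:[-8 15 80] 254:[-16  10  80] 258:[-19   1  74] 262:[-20 -10  63] 266:[-13 -30  38] 270:[-19 -36  37]
282 238:[28 19 40] 242:[12 22 54] 246:[-2 23 64] 250:[-10  19  65] 254:[-16  13  64] 258:[-21   6  59] 262:[-22  -5  48] 266:[-27 -12  45] 270:[-33 -19  41]
288 238:[42 10 -1] 242:[34  5  0] 246:[ 0 24 43] 250:[-9 21 47] 254:[-17  16  47] 258:[-23  10  45] 262:[-24   0  34] 266:[-36  -1  41] 270:[-42  -7  40]
```

```bash
python3 - <<'E'
from h import *
for k,z0 in((1,.1486),(2,.0565)):
  for n in("side","top"):
    f=np.load(f"pics/{n}{k}.npz");d=f["d"];P=cloud(n,d)-[.504,.307,0]
    a=P[...,0]*.857+P[...,1]*.516;b=-P[...,0]*.516+P[...,1]*.857
    m=(d>0)&(abs(b)<.02)&(abs(a)<.07)&(P[...,2]>.06)&(P[...,2]<.25)
    print(k,n)
    for z in np.arange(.06,.25,.01):
        s=m&(abs(P[...,2]-z)<.005)
        if s.any():print(z.round(3),s.sum(),"a-:",np.round(1e3*a[s&(a<0)][[0,-1]] if (s&(a<0)).any() else 0),np.round(1e3*np.array([a[s&(a<0)].min(),a[s&(a<0)].max()]) if (s&(a<0)).any() else 0),"a+",np.round(1e3*np.array([a[s&(a>0)].min(),a[s&(a>0)].max()]) if (s&(a>0)).any() else 0))
E
```

```text
1 side
0.06 28 a-: [-22. -11.] [-23.  -2.] a+ [ 6. 22.]
0.07 66 a-: [-20.  -9.] [-22.  -3.] a+ [ 1. 21.]
0.08 215 a-: [ -1. -12.] [-22.  -0.] a+ [ 0. 20.]
0.18 23 a-: [-39. -46.] [-46. -39.] a+ [34. 44.]
0.19 63 a-: [-40. -48.] [-56. -40.] a+ [33. 51.]
0.2 80 a-: [-39. -55.] [-57. -39.] a+ [34. 51.]
0.21 74 a-: [-57. -56.] [-57. -39.] a+ [34. 52.]
0.22 68 a-: [-40. -56.] [-58. -40.] a+ [34. 53.]
0.23 22 a-: [-45. -45.] [-45. -45.] a+ [34. 48.]
0.24 7 a-: [-69. -69.] [-69. -69.] a+ [36. 37.]
1 top
0.06 2 a-: [-13. -13.] [-13. -13.] a+ [12. 12.]
0.07 13 a-: [ -1. -11.] [-11.  -1.] a+ [ 1. 20.]
0.08 20 a-: [ -1. -11.] [-11.  -1.] a+ [ 0. 13.]
2 side
0.06 30 a-: [-22. -13.] [-23.  -3.] a+ [ 4. 22.]
0.07 65 a-: [-23. -14.] [-23.  -1.] a+ [ 1. 21.]
0.08 205 a-: [-1. -8.] [-23.  -0.] a+ [ 0. 20.]
0.09 32 a-: [-22. -25.] [-28. -19.] a+ [17. 30.]
0.1 52 a-: [-36. -33.] [-36. -20.] a+ [17. 33.]
0.11 64 a-: [-36. -36.] [-36. -19.] a+ [17. 35.]
0.12 62 a-: [-28. -36.] [-37. -19.] a+ [17. 36.]
0.13 27 a-: [-20. -31.] [-31. -20.] a+ [18. 34.]
0.14 9 a-: 0 0 a+ [20. 25.]
0.15 9 a-: [-49. -49.] [-49. -49.] a+ [20. 21.]
0.16 6 a-: [-49. -49.] [-49. -49.] a+ [19. 21.]
0.17 46 a-: [-32. -49.] [-49. -32.] a+ [20. 49.]
0.18 63 a-: [-16. -48.] [-48. -16.] a+ [ 8. 65.]
0.19 219 a-: [-52. -62.] [-70. -50.] a+ [21. 70.]
0.2 64 a-: [-50. -60.] [-69. -23.] a+ [24. 70.]
0.21 27 a-: [-50. -33.] [-51. -17.] a+ 0
0.22 24 a-: [-50. -32.] [-51.  -0.] a+ [ 3. 17.]
0.23 19 a-: [-51. -50.] [-51.  -7.] a+ 0
0.24 22 a-: [-35. -51.] [-51. -33.] a+ 0
2 top
0.07 2 a-: [-2. -2.] [-2. -2.] a+ [12. 12.]
0.19 12 a-: [-54. -69.] [-69. -54.] a+ 0
0.2 2 a-: [-49. -66.] [-66. -49.] a+ 0
0.22 3 a-: [-49. -50.] [-50. -49.] a+ 0
0.23 4 a-: [-34. -49.] [-49. -34.] a+ 0
0.24 11 a-: [-35. -50.] [-50. -34.] a+ 0
```

The side view (left finger at u≈240, right finger at u≈264, both ending at row ≈272) shows the fingertips about 29 mm higher than the reported TCP. They closed just above the cap at z≈0.086, so I'll open, go down by that amount in steps, and check.

Call:
send_rows(
  targets=[
    {"translation": [0, 0, 0], "spin": 0, "jaw": 0.8},
    {"translation": [0, 0, 0], "spin": 0, "jaw": 0.8},
    {"translation": [0, 0, 0], "spin": 0, "jaw": 0.8},
    {"translation": [0, 0, 0], "spin": 0, "jaw": 0.8},
    {"translation": [0, 0, 0], "spin": 0, "jaw": 0.8},
  ],
)

```text
time: 6.3
tool_pos: [0.5041, 0.3071, 0.0566]
tool_rot: [-3.142, 0.0, 2.116]
contact_force: [0.4, 0.2, -0.7]
opening: 0.0711
grip_force: 0.0
```

Call:
send_rows(
  targets=[
    {"translation": [0, 0, 0], "spin": 0, "jaw": 0.8},
    {"translation": [0, 0, 0.5], "spin": 0, "jaw": 0.8},
    {"translation": [0, 0, 1], "spin": 0, "jaw": 0.8},
    {"translation": [0, 0, 1.5], "spin": 0, "jaw": 0.8},
    {"translation": [0, 0, 1.5], "spin": 0, "jaw": 0.8},
  ],
)

```text
time: 6.8
tool_pos: [0.5035, 0.3068, 0.0404]
tool_rot: [-3.14, -0.0, 2.116]
contact_force: [-0.5, 0.4, 0.3]
opening: 0.0735
grip_force: 0.0
```

```bash
cat > tip.py <<'E'
from h import *
from cell import monitor,read_camera
import sys
k=sys.argv[1]
s=monitor.observe();print(s["tool_pos"].round(4),s["opening"].round(4),s["contact_force"].round(1),s["torque"].round(2),s["grip_force"])
im=[]
for n,(x,y) in(("side",(255,270)),):
    p,d=read_camera(n);np.savez(f"pics/{n}{k}.npz",p=p,d=d);im.append(cv2.resize(p[y-60:y+60,x-75:x+75],None,fx=5,fy=5))
cv2.imwrite(f"pics/c{k}.png",np.hstack(im)[:,:,::-1])
P=cloud("side",d)-[.504,.307,0];yw=s["tool_rot"][2]
a=P[...,0]*np.sin(yw)-P[...,1]*np.cos(yw);b=P[...,0]*np.cos(yw)+P[...,1]*np.sin(yw)
for sg in(-1,1):
    m=(d>0)&(abs(b)<.02)&(sg*a>s["opening"]/2-.004)&(sg*a<s["opening"]/2+.02)&(P[...,2]>.053)&(P[...,2]<.15)
    print(sg,m.sum(),"zmin",np.sort(P[m][:,2])[:6].round(3),"inner",(sg*np.percentile(sg*a[m],[3,97])).round(4),"b",np.percentile(b[m],[3,97]).round(4))
E
python3 tip.py 4
```

```text
Traceback (most recent call last):
  File "tip.py", line 5, in <module>
    s=monitor.observe();print(s["tool_pos"].round(4),s["opening"].round(4),s["contact_force"].round(1),s["torque"].round(2),s["grip_force"])
                                                     ^^^^^^^^^^^^^^^^^^
AttributeError: 'float' object has no attribute 'round'
```

```bash
sed -i 's/s\["opening"\].round(4)/s["opening"]/' tip.py; python3 tip.py 4
```

```text
[0.5035 0.3068 0.0404] 0.0734532493851069 [-0.5  0.4  0.3] [-0.02 -0.17  0.03] 0.0
-1 92 zmin [0.071 0.072 0.073 0.074 0.074 0.074] inner [-0.0386 -0.0554] b [0.0038 0.0124]
1 163 zmin [0.071 0.072 0.072 0.073 0.073 0.073] inner [0.0354 0.0519] b [-0.009   0.0126]
```

View pics/c4.png

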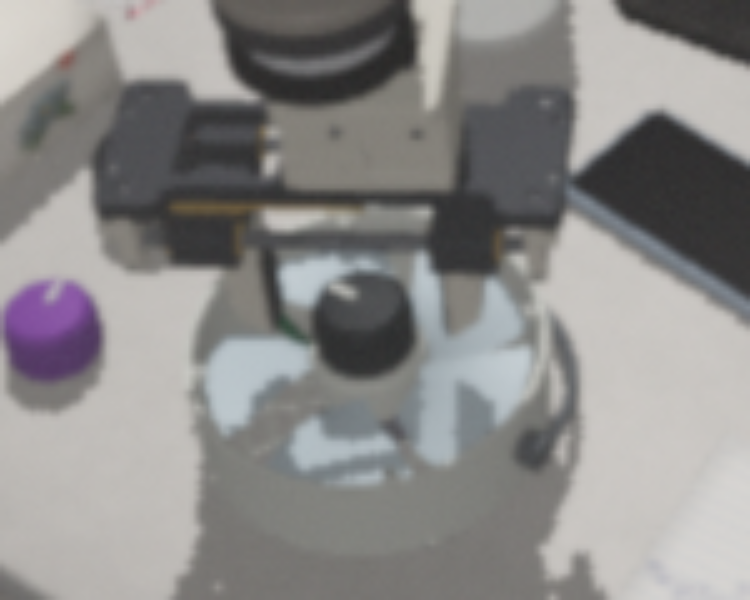

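The fingers straddle the cap, with tips at z≈0.070 (left around (275,330) and right around (460,330) in the crop) and the pencil clear. I'll go down another 14 mm and close gently.

Call:
send_rows(
  targets=[
    {"translation": [-0.1, 0.1, 0.4], "spin": 0, "jaw": 0.8},
    {"translation": [-0.1, 0.1, 0.8], "spin": 0, "jaw": 0.8},
    {"translation": [-0.1, 0.1, 1.2], "spin": 0, "jaw": 0.8},
    {"translation": [-0.1, 0.1, 1.4], "spin": 0, "jaw": 0.8},
    {"translation": [-0.1, 0.1, 1.4], "spin": 0, "jaw": 0.7},
  ],
)

```text
time: 7.35
tool_pos: [0.5052, 0.3066, 0.0271]
tool_rot: [-3.141, -0.0, 2.116]
contact_force: [-0.1, 0.2, 0.1]
opening: 0.0688
grip_force: 0.0
```

Call:
send_rows(
  targets=[
    {"translation": [0, 0, 0], "spin": 0, "jaw": 0.6},
    {"translation": [0, 0, 0], "spin": 0, "jaw": 0.5},
    {"translation": [0, 0, 0], "spin": 0, "jaw": 0.45},
    {"translation": [0, 0, 0], "spin": 0, "jaw": 0.42},
    {"translation": [0, 0, 0], "spin": 0, "jaw": 0.4},
  ],
  force=10,
)

```text
time: 7.85
tool_pos: [0.5056, 0.3068, 0.0278]
tool_rot: [3.141, 0.0, 2.116]
contact_force: [-0.5, 0.2, 1.6]
opening: 0.0432
grip_force: 10.0
```

Call:
send_rows(
  targets=[
    {"translation": [0, 0, 0], "spin": 0, "jaw": 0.4},
    {"translation": [0, 0, 0], "spin": 0, "jaw": 0.4},
    {"translation": [0, 0, 0], "spin": 0, "jaw": 0.4},
    {"translation": [0, 0, 0], "spin": 0, "jaw": 0.4},
    {"translation": [0, 0, 0], "spin": 0, "jaw": 0.4},
  ],
  force=10,
)

```text
time: 8.35
tool_pos: [0.5056, 0.3068, 0.0277]
tool_rot: [3.141, 0.0, 2.116]
contact_force: [0.2, -0.9, 2.4]
opening: 0.0434
grip_force: 10.0
```

```bash
python3 tip.py 5
```

```text
[0.5056 0.3068 0.0277] 0.043437007944719934 [ 0.2 -0.9  2.4] [-0.01 -0.09 -0.03] 10.000305455178022
-1 113 zmin [0.055 0.057 0.059 0.059 0.059 0.06 ] inner [-0.0184 -0.0384] b [-0.0022  0.0188]
1 211 zmin [0.054 0.057 0.057 0.057 0.059 0.06 ] inner [0.0185 0.0404] b [-0.016   0.0192]
```

Gripped: opening 43.4 mm at 10 N with no side load. I'll firm to 32 N and try gently counter-clockwise first (negative spin).

Call:
send_rows(
  targets=[
    {"translation": [0, 0, 0], "spin": 0, "jaw": 0.4},
    {"translation": [0, 0, 0], "spin": 0, "jaw": 0.4},
    {"translation": [0, 0, 0], "spin": -1, "jaw": 0.4},
    {"translation": [0, 0, 0], "spin": -2, "jaw": 0.4},
    {"translation": [0, 0, 0], "spin": -3, "jaw": 0.4},
  ],
  force=32,
)

```text
time: 8.9
tool_pos: [0.5056, 0.3067, 0.0277]
tool_rot: [3.141, 0.0, 2.169]
contact_force: [0.6, -0.7, 2.9]
opening: 0.0422
grip_force: 32.0
```

```bash
cat > st.py <<'E'
from cell import monitor
s=monitor.observe();print(s["qpos"].round(4),s["tool_pos"].round(4),s["tool_rot"].round(4),s["contact_force"].round(1),s["torque"].round(3),s["grip_force"],s["opening"])
E
python3 st.py
```

```text
[ 4.1570e-01  6.3870e-01  1.5417e+00 -1.0000e-04  9.6110e-01 -1.8260e-01] [0.5056 0.3067 0.0277] [3.1415e+00 1.0000e-04 2.1692e+00] [ 0.6 -0.7  2.9] [-0.146 -0.147 -0.336] 32.002166910097 0.042196178287575895
```

Call:
send_rows(
  targets=[
    {"translation": [0, 0, 0], "spin": -1, "jaw": 0.4},
    {"translation": [0, 0, 0], "spin": -2, "jaw": 0.4},
    {"translation": [0, 0, 0], "spin": -3, "jaw": 0.4},
    {"translation": [0, 0, 0], "spin": -4, "jaw": 0.4},
    {"translation": [0, 0, 0], "spin": -4, "jaw": 0.4},
  ],
)

```text
time: 9.4
tool_pos: [0.5054, 0.307, 0.0276]
tool_rot: [3.141, -0.0, 2.239]
contact_force: [-1.1, 1.0, 3.3]
opening: 0.0426
grip_force: 32.0
```

```bash
python3 st.py
```

```text
[ 4.1610e-01  6.3880e-01  1.5418e+00  3.0000e-04  9.6100e-01 -2.5190e-01] [0.5054 0.307  0.0276] [ 3.1415e+00 -2.0000e-04  2.2387e+00] [-1.1  1.   3.3] [ 0.13   0.034 -0.646] 32.000078544951975 0.04258513400196538
```

Torque climbed from 0.34 to 0.65 N m over 7°, which looks like a stop. Now the other way.

Call:
send_rows(
  targets=[
    {"translation": [0, 0, 0], "spin": 2, "jaw": 0.4},
    {"translation": [0, 0, 0], "spin": 4, "jaw": 0.4},
    {"translation": [0, 0, 0], "spin": 6, "jaw": 0.4},
    {"translation": [0, 0, 0], "spin": 8, "jaw": 0.4},
    {"translation": [0, 0, 0], "spin": 9, "jaw": 0.4},
  ],
)

```text
time: 9.9
tool_pos: [0.5056, 0.3066, 0.0276]
tool_rot: [-3.142, 0.001, 2.081]
contact_force: [-1.2, -1.1, 4.4]
opening: 0.0426
grip_force: 32.0
```

```bash
python3 st.py
```

```text
[ 4.1610e-01  6.3870e-01  1.5418e+00 -9.0000e-04  9.6110e-01 -9.3900e-02] [0.5056 0.3066 0.0276] [-3.1415e+00  8.0000e-04  2.0813e+00] [-1.2 -1.1  4.4] [-0.158 -0.096  0.101] 32.00063900090754 0.042580700831778215
```

Call:
send_rows(
  targets=[
    {"translation": [0, 0, 0], "spin": 1, "jaw": 0.4},
    {"translation": [0, 0, 0], "spin": 2, "jaw": 0.4},
    {"translation": [0, 0, 0], "spin": 3, "jaw": 0.4},
    {"translation": [0, 0, 0], "spin": 4, "jaw": 0.4},
    {"translation": [0, 0, 0], "spin": 5, "jaw": 0.4},
  ],
)

```text
time: 10.4
tool_pos: [0.5056, 0.3067, 0.0277]
tool_rot: [3.142, 0.0, 1.992]
contact_force: [-0.6, -2.5, 5.2]
opening: 0.0426
grip_force: 32.0
```

```bash
python3 st.py
```

```text
[ 4.1580e-01  6.3870e-01  1.5418e+00 -3.0000e-04  9.6110e-01 -5.7000e-03] [0.5056 0.3067 0.0277] [3.1415e+00 2.0000e-04 1.9925e+00] [-0.6 -2.5  5.2] [-0.276 -0.019  0.092] 32.00068301986903 0.04259383273134859
```

Clockwise gives: torque only 0.09 N m and a light upward push, so the thread is left-handed. I'll unscrew that way and rise with the thread.

Call:
send_rows(
  targets=[
    {"translation": [0, 0, -0.04], "spin": 5, "jaw": 0.4},
    {"translation": [0, 0, -0.06], "spin": 10, "jaw": 0.4},
    {"translation": [0, 0, -0.08], "spin": 15, "jaw": 0.4},
    {"translation": [0, 0, -0.1], "spin": 20, "jaw": 0.4},
    {"translation": [0, 0, -0.115], "spin": 25, "jaw": 0.4},
  ],
)

```text
time: 10.9
tool_pos: [0.5053, 0.3067, 0.0286]
tool_rot: [-3.141, 0.0, 1.553]
contact_force: [-1.3, -0.7, 3.6]
opening: 0.0427
grip_force: 32.0
```

```bash
python3 st.py
```

```text
[4.1600e-01 6.3750e-01 1.5412e+00 1.0000e-04 9.6350e-01 4.3360e-01] [0.5053 0.3067 0.0286] [-3.1411e+00  2.0000e-04  1.5532e+00] [-1.3 -0.7  3.6] [-0.15   0.032  0.065] 31.997435269877315 0.04273220717449974
```

Call:
send_rows(
  targets=[
    {"translation": [0, 0, -0.017], "spin": 5, "jaw": 0.4},
    {"translation": [0, 0, -0.033], "spin": 10, "jaw": 0.4},
    {"translation": [0, 0, -0.05], "spin": 15, "jaw": 0.4},
    {"translation": [0, 0, -0.067], "spin": 20, "jaw": 0.4},
    {"translation": [0, 0, -0.083], "spin": 25, "jaw": 0.4},
  ],
)

```text
time: 11.4
tool_pos: [0.5053, 0.3068, 0.0294]
tool_rot: [-3.141, 0.0, 1.117]
contact_force: [-0.6, 0.2, 3.1]
opening: 0.0427
grip_force: 32.0
```

```bash
python3 st.py
```

```text
[4.1600e-01 6.3640e-01 1.5405e+00 2.0000e-04 9.6510e-01 8.6990e-01] [0.5053 0.3068 0.0294] [-3.1412e+00  2.0000e-04  1.1168e+00] [-0.6  0.2  3.1] [-0.106  0.14   0.023] 31.996833700686693 0.04271657361066127
```

Call:
send_rows(
  targets=[
    {"translation": [0, 0, -0.017], "spin": 5, "jaw": 0.4},
    {"translation": [0, 0, -0.033], "spin": 10, "jaw": 0.4},
    {"translation": [0, 0, -0.05], "spin": 15, "jaw": 0.4},
    {"translation": [0, 0, -0.067], "spin": 20, "jaw": 0.4},
    {"translation": [0, 0, -0.083], "spin": 25, "jaw": 0.4},
  ],
)

```text
time: 11.9
tool_pos: [0.5053, 0.3069, 0.0302]
tool_rot: [-3.141, 0.0, 0.68]
contact_force: [-0.8, -0.1, 3.6]
opening: 0.0424
grip_force: 32.0
```

Call:
send_rows(
  targets=[
    {"translation": [0, 0, -0.017], "spin": 5, "jaw": 0.4},
    {"translation": [0, 0, -0.033], "spin": 10, "jaw": 0.4},
    {"translation": [0, 0, -0.05], "spin": 15, "jaw": 0.4},
    {"translation": [0, 0, -0.067], "spin": 20, "jaw": 0.4},
    {"translation": [0, 0, -0.083], "spin": 25, "jaw": 0.4},
  ],
)

```text
time: 12.4
tool_pos: [0.5054, 0.307, 0.031]
tool_rot: [-3.141, 0.0, 0.244]
contact_force: [-0.6, 0.1, 2.9]
opening: 0.0423
grip_force: 32.0
```

```bash
python3 st.py; python3 tip.py 6
```

```text
[4.1610e-01 6.3430e-01 1.5390e+00 2.0000e-04 9.6830e-01 1.7426e+00] [0.5054 0.307  0.031 ] [-3.1414e+00  1.0000e-04  2.4410e-01] [-0.6  0.1  2.9] [-0.003  0.011  0.08 ] 31.997171198017895 0.04234343535985301
[0.5054 0.307  0.031 ] 0.04234343535985301 [-0.6  0.1  2.9] [-0.    0.01  0.08] 31.997171198017895
-1 49 zmin [0.054 0.056 0.059 0.062 0.064 0.065] inner [-0.0175 -0.0372] b [-0.0177 -0.0075]
1 76 zmin [0.066 0.066 0.067 0.069 0.07  0.071] inner [0.0215 0.0365] b [-0.0172  0.0026]
```

View pics/c6.png

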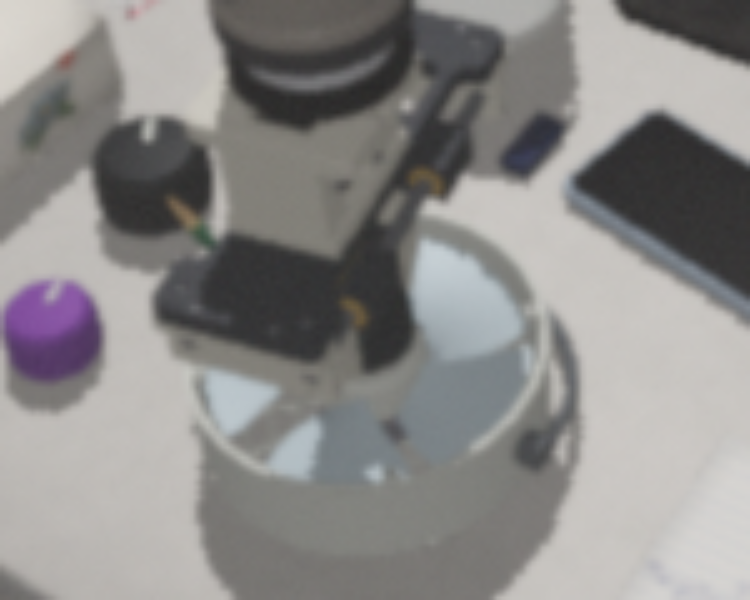

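The gripper still holds the cap over the hub, the pencil at (190,220) looks undisturbed, and torque is low at 107°. I'll finish the last 18° slowly.

Call:
send_rows(
  targets=[
    {"translation": [0, 0, -0.015], "spin": 4, "jaw": 0.4},
    {"translation": [0, 0, -0.03], "spin": 8, "jaw": 0.4},
    {"translation": [0, 0, -0.04], "spin": 12, "jaw": 0.4},
    {"translation": [0, 0, -0.055], "spin": 16, "jaw": 0.4},
    {"translation": [0, 0, -0.065], "spin": 19, "jaw": 0.4},
  ],
)

```text
time: 12.95
tool_pos: [0.5055, 0.3068, 0.0317]
tool_rot: [-3.142, 0.0, -0.085]
contact_force: [-0.7, 0.1, 4.0]
opening: 0.0425
grip_force: 32.0
```

```bash
python3 st.py
```

```text
[0.416  0.6334 1.5385 0.     0.9697 2.0714] [0.5055 0.3068 0.0317] [-3.1416  0.     -0.0846] [-0.7  0.1  4. ] [-0.025 -0.018  0.049] 31.99901425279677 0.04248385600867031
```

Call:
send_rows(
  targets=[
    {"translation": [0, 0, -0.05], "spin": 0, "jaw": 0.4},
    {"translation": [0, 0, -0.1], "spin": 0, "jaw": 0.4},
    {"translation": [0, 0, -0.15], "spin": 0, "jaw": 0.4},
    {"translation": [0, 0, -0.2], "spin": 0, "jaw": 0.4},
    {"translation": [0, 0, -0.2], "spin": 0, "jaw": 0.4},
  ],
)

```text
time: 13.45
tool_pos: [0.5055, 0.3068, 0.0338]
tool_rot: [3.141, 0.0, -0.083]
contact_force: [0.0, -0.1, -0.4]
opening: 0.0422
grip_force: 32.0
```

```bash
python3 st.py
```

```text
[ 0.4159  0.6306  1.5368 -0.      0.9743  2.0696] [0.5055 0.3068 0.0338] [ 3.1415e+00  1.0000e-04 -8.2900e-02] [ 0.  -0.1 -0.4] [ 0.035  0.038 -0.025] 31.999815898016095 0.04221946380442392
```

It is free: upward pull shows only the cap's own weight. Now I'll lift straight up 9.3 cm.

Call:
send_rows(
  targets=[
    {"translation": [0, 0, -0.4], "spin": 0, "jaw": 0.4},
    {"translation": [0, 0, -0.9], "spin": 0, "jaw": 0.4},
    {"translation": [0, 0, -1.4], "spin": 0, "jaw": 0.4},
    {"translation": [0, 0, -2], "spin": 0, "jaw": 0.4},
    {"translation": [0, 0, -2.8], "spin": 0, "jaw": 0.4},
  ],
)

```text
time: 13.95
tool_pos: [0.5054, 0.3067, 0.0624]
tool_rot: [3.141, 0.0, -0.083]
contact_force: [-0.7, 0.7, -1.6]
opening: 0.0423
grip_force: 32.0
```

Call:
send_rows(
  targets=[
    {"translation": [0, 0, -1.5], "spin": 0, "jaw": 0.4},
    {"translation": [0, 0, -3], "spin": 0, "jaw": 0.4},
    {"translation": [0, 0, -4.5], "spin": 0, "jaw": 0.4},
    {"translation": [0, 0, -5.8], "spin": 0, "jaw": 0.4},
    {"translation": [0, 0, -6.5], "spin": 0, "jaw": 0.4},
  ],
)

```text
time: 14.45
tool_pos: [0.506, 0.307, 0.1286]
tool_rot: [-3.141, -0.002, -0.083]
contact_force: [0.2, -0.5, 0.3]
opening: 0.0425
grip_force: 32.0
```

Call:
send_rows(
  targets=[
    {"translation": [0, 0, 0], "spin": 0, "jaw": 0.4},
    {"translation": [0, 0, 0], "spin": 0, "jaw": 0.4},
    {"translation": [0, 0, 0], "spin": 0, "jaw": 0.4},
    {"translation": [0, 0, 0], "spin": 0, "jaw": 0.4},
    {"translation": [0, 0, 0], "spin": 0, "jaw": 0.4},
  ],
)

```text
time: 14.95
tool_pos: [0.5053, 0.3067, 0.1263]
tool_rot: [3.141, 0.001, -0.083]
contact_force: [-0.9, 0.5, 0.3]
opening: 0.0427
grip_force: 32.0
```

```bash
python3 st.py; python3 tip.py 7; python3 - <<'E'
from h import *
f=np.load("pics/side7.npz");P=cloud("side",f["d"])-[.505,.307,0];dk=(f["p"].max(2)<75)&(np.hypot(P[...,0],P[...,1])<.027)&(f["d"]>0)&(P[...,2]<.21)
print(np.percentile(P[dk][:,2],[0,2,10,50,90,98]).round(3),dk.sum())
E
```

```text
[ 4.1590e-01  5.2490e-01  1.4393e+00 -1.0000e-04  1.1785e+00  2.0701e+00] [0.5053 0.3067 0.1263] [ 3.141e+00  9.000e-04 -8.340e-02] [-0.9  0.5  0.3] [0.003 0.085 0.008] 31.9998627807945 0.04266649642283243
[0.5053 0.3067 0.1263] 0.04266649642283243 [-0.9  0.5  0.3] [0.   0.08 0.01] 31.9998627807945
-1 3 zmin [0.053 0.053 0.054] inner [-0.0176 -0.0218] b [-0.0055  0.0084]
1 4 zmin [0.055 0.062 0.063 0.064] inner [0.0178 0.0222] b [-0.0073  0.0036]
[0.153 0.155 0.16  0.176 0.182 0.196] 289
```

View pics/c7.png

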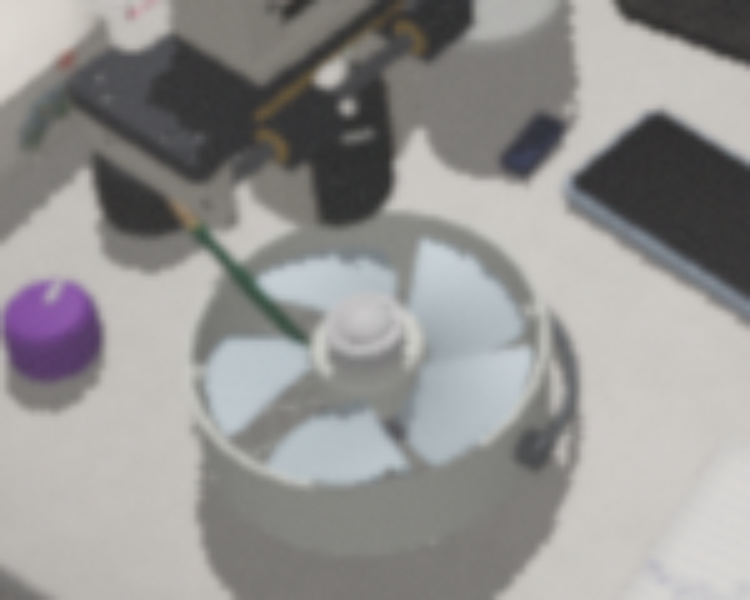

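The shaft is bare at (365,320), the cap is held upright at (355,150–215) with its underside about 10 cm above the hub, and the pencil and surroundings are unmoved.

```bash
python3 -c "
from cell import job
print(job.hand_in())"
```

```text
the job is handed in; nothing more can be done
None
```

The cap had a left-handed thread, so it was unscrewed clockwise, lifted straight off the shaft, and handed in while held upright about 10 cm above the hub.

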